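# Spring-return check of a tilt mount

## Task

Check the spring return of the tilt mount that has the yellow pad: with the fingertips, gently press its yellow corner pad down until the white needle stands at the red mark on its scale, keep it there for about a second without running well past the mark, then let go so that the plate springs back level. Press only, without gripping, lifting or shifting the mount, and leave the blue-padded mount and the other things on the table alone.

Things in the scene. Friction and masses are not known exactly. Their poses are not given: they have to be found in the camera images.
- mount: Tilt mount to be tested (YELLOW pad), loose, 3 kg. Grey base 240 x 150 x 20 mm. Origin: on the table under the middle of the tilting plate; own x runs along the tilt axis to the scale, z up; base spans own x -90 to +150 mm. Black scale board at own x 108 to 112 mm, 148 to 193 mm above the table, white graduations.
- pad: Yellow round press pad, 28 mm across, 5 mm thick, on the plate's corner on the mount's own -y side, 78 mm from the tilt axis. Origin: centre of its underside; its top is 5 mm above it along its z. At rest its top is level, 68 mm above the table; nothing is above it.
- plate (a joint): Tilt of the dark grey plate (140 mm square, set cornerwise, mirror in the middle), rad. Axis 58 mm above the table, along the mount's x. 0 at rest (level), grows as the yellow corner goes down, stop at 0.28. Sprung back to 0: a push on the pad takes about 4 N to start, about 9 N at 0.2.
- needle (a point): Tip of the white needle (centre of its 12 mm ball), 130 mm above the tilt axis, at the mount's own x 128 mm. Rigid with the plate: as the pad goes down the tip swings to the pad's side (mount's own -y), about 1.7 mm per mm of pad travel.
- mark (a point): Where the centre of the needle's tip is when the needle stands exactly at the red mark. The mark is a red flag 6 mm wide on the scale, with a red strip over the scale's top edge; it is set somewhere between 0.11 and 0.19 rad of tilt.
- mount_b: The other tilt mount, same build but with a BLUE pad: not to be touched. Origin and axes as for the first.
- plate_b (a joint): Tilt of the other mount's plate, rad, 0 at rest.
- post: Bystander: short bright steel post, 25 mm across, 55 mm tall, standing. Origin at its underside.
- cell: Bystander: loose dark lens ring, 50 mm across, 12 mm tall, lying flat. Origin at its underside.
- driver: Bystander: screwdriver lying on the table. Origin at its underside.
- jar: Bystander: small amber jar, 44 mm across, 60 mm tall. Origin at its underside.
- wrench: Bystander: small steel wrench, 140 mm long, lying flat. Origin at its underside.
- block: Bystander: aluminium block 60 x 35 x 30 mm with a black knob on top. Origin at its underside.

How it is judged (in metres and radians):
On the way:
1. fingers on the yellow pad hold the needle within 4 mm of the red mark for 0.6 s (distance between needle and mark below 0.004 m and contact force between the fingers and pad above 1 N), for 0.6 s.
At the end, for the whole second after the job is handed in: The plate is back level (tilt under 0.03 rad) and let go, both mounts stand at rest within 15 mm of where they were, the other mount's plate is level, and every bystander is within 25 mm of its start (value of joint each of plate, plate_b below 0.03 rad and distance of each of mount, mount_b from where it was at the start of the episode below 0.015 m and linear speed of mount below 0.01 m/s and distance of each of post, cell, driver, jar, wrench, block from where it was at the start of the episode below 0.025 m); the robot touches nothing.
It fails at once if the needle is driven more than 8 mm past the red mark (y of needle in the frame of mark below -0.008 m).
It fails at once if the tested mount is pressed with more than 25 N (contact force between any of the fingers, the arm and mount above 25 N).
It fails at once if the tested mount is lifted, or shifted more than 15 mm (distance of mount from where it was at the start of the episode above 0.015 m or height (world z) of mount above 0.006 m).
It fails at once if the other mount is shifted or its plate pressed (distance of mount_b from where it was at the start of the episode above 0.015 m or value of joint plate_b above 0.05 rad).
It fails at once if a bystander is moved or lifted by more than 25 mm (distance of any of post, cell, driver, jar, wrench, block from where it was at the start of the episode above 0.025 m).
It also fails if it takes over 40 s, if anything falls off the work surface, if the arm or the gripper's body presses on something with over 40 N, if the wrist force passes 120 N, or if a joint passes its speed limit or range.

## Robot

A 6-joint arm with a two-finger parallel gripper is mounted at the origin on the work surface. World frame = base frame: x ahead of the robot, y to its left, z up, the work surface at z = 0. Lengths are in mm, angles in rad, forces in N, time in s.
With the tool pointing down it reaches from about 275 to 750 mm from the base axis. Payload 10.2 kg.
Tool frame: the origin (TCP) lies between the finger pads; the fingertips stand 14 mm ahead of it and the grasp point (between the pads) lies 5 mm behind it (manip.finger_overhang is the distance from the TCP to the fingertips, in mm); z points along the fingers, y is the line along which they close (so a half turn about z gives the same grasp; the last joint's range is limited). The gripper opens to 85 mm and grips with 20 to 120 N. Pads are 22 mm wide; open, the fingers measure 114 mm over their backs; the gripper's body (76 mm by 85 mm) begins 54 mm behind the grasp point. The pads swing forward as they close: fully open they stand 13 mm farther back than shut.
Start: joints at [0.922, 0.313, 1.498, -0, 1.331, -0.223], TCP at [216.864, 478.123, 245.294] pointing down, gripper open.
Joint ranges: [-2.94, 2.94], [-0.97, 2.17], [0.19, 2.56], [-1.23, 4.37], [0.02, 3.11], [-2.88, 2.88]. Speed limits (rad/s): [2.39, 2.39, 3.01, 3.14, 3.14, 3.14].

## Interface

Orientations are given as a unit quaternion [w, x, y, z].
In Python, from station import manip gives the robot as it stands.
- The arm moves only by the tool carry_out, never from a script. Its argument "targets" is text: rows parted by semicolons, each of 6 numbers parted by spaces: the shift along the tool's x, y, z in cm, then the turn, a rotation vector about the tool's x, y, z in rad. A call has 1 to 10 rows; each row is the pose to reach, as a shift and turn from the pose commanded when the call began, along the tool's axes at that moment; what a row does not reach only later rows make up. A row lasts 1/8 s, in which the tool goes at most 62.5 mm and 10.7 degrees, less where a joint would pass 70% of its speed; a pose out of reach is approached as far as the arm can. A call with a gripper value outside its range is refused whole. "grip" is the opening, from 0 (shut) to 1 (fully open), set as the call begins (left out, the last holds). The fingers move at their own pace and stop on an object; "squeeze" is the grip in N (left out, the last holds). Time passes only in rows, so rows that repeat a pose let the fingers close. It gives the time, the measured TCP pose, the force, the opening and the grip force at its end, in the units of the state.
- manip.get_obs(): the state, without advancing time (a new reading comes with each control period).
- manip.get_image(name): name is "side" or "top"; returns a dict with "color" (420x560x3 uint8, red, green, blue), "depth" (420x560 float32, mm along the optical axis (not along the pixel's ray), 0 where there is no reading), "fx", "fy", "cx", "cy" (pixels), "extrinsics" (4x4, takes a point from camera to world coordinates). Camera axes: x right, y down, z forward; pixel columns grow to the right and rows downward; lengths in mm; the calibration is good to about 2 mm. A picture is of the moment at which its call begins.
- manip.hand_in(): hands the job in; it is judged then, once.
Trained networks look in a picture, given as the dict that the camera call returned (one of the last four; its "shot" number tells which), for a name from the list of things; names that differ only in an ending like _2 or _b are one class to them, and where a whole thing is asked for, a point or a joint stands for the part that bears it (a point fixed in the world has none). Each returns a list of dicts, best first, with "p" (0 to 1); they miss things now and then, are a little off and sometimes report something else, mostly with a low value. They report only what shows in the picture. A call takes as long as a camera call.
- manip.regions_of(picture, name): "region" (420x560 bool, what is visible of it) and "bbox" ([left, top, right, bottom] in pixels, round what is visible of it).
- manip.mark_of(picture, name): "xy" ([column, row] in pixels: a listed point, or the origin of a listed thing).
The state is a dict: "time_s": time; "qpos": joint angles; "dq": joint speeds; "joint_efforts": joint torques, N m; "tool_pos": TCP position; "tool_rot": TCP orientation; "force": force on the tool from outside, world axes, zero at the start; "torque": the same for the moment, N m; "grip_width": finger opening in mm; "gripper_force": force on a finger pad.
Only numpy, scipy, OpenCV 4.12 (cv2) and the standard library are available. Lean on these libraries where they do the work, as an engineer would, in place of code of your own. Each camera call takes 0.05 s, during which the arm holds its last target. There are 200 camera calls.

## Working session

There is one attempt and no reset: what is moved stays moved. The work goes in short steps, Python scripts to look and compute and a tool call to move; the robot and the scene stay as the last step left them, time stands still between calls to the robot, and variables do not carry over. Pictures are saved under pics/ and viewed, at most 10 in all, crops included, and the job is handed in when it is done.

Besides the shell and the picture viewer there is one more tool, called after ">>>" as name(argument=value, ...) on one line, values as JSON. carry_out: Moves the arm, as the interface text tells. Its arguments: {"type":"object","properties":{"targets":{"type":"string"},"grip":{"type":"number"},"squeeze":{"type":"number"}},"required":["targets"]}

```bash
mkdir -p pics
cat > h.py <<'E'
import numpy as np, cv2
from station import manip
from scipy.spatial.transform import Rotation as R
def save(p,n): cv2.imwrite('pics/'+n,p['color'][:,:,::-1])
def ray(p,uv):
    E=np.array(p['extrinsics']); d=np.array([(uv[0]-p['cx'])/p['fx'],(uv[1]-p['cy'])/p['fy'],1.])
    return E[:3,3],E[:3,:3]@d
def at_z(p,uv,z):
    o,d=ray(p,uv); return o+d*(z-o[2])/d[2]
def at_depth(p,uv):
    o,d=ray(p,uv); v,u=int(round(uv[1])),int(round(uv[0])); w=p['depth'][v-1:v+2,u-1:u+2]; w=w[w>0]
    return o+d*np.median(w) if len(w) else None
E
python3 - <<'E'
from h import *
np.set_printoptions(precision=1,suppress=True)
o=manip.get_obs(); print(o['time_s'],o['tool_pos'],o['tool_rot'],o['grip_width'],o['force'])
for c in ['top','side']:
    p=manip.get_image(c); save(p,c+'0.png'); print(c,np.array(p['extrinsics'])[:3,3],p['fx'])
    for n in ['pad','mount','needle','mark']:
        for r in manip.mark_of(p,n)[:3]: print(n,r['p'],np.array(r['xy']),at_depth(p,r['xy']))
E
```

```text
0.0 [216.7 477.9 244.7] [-0.   0.2  1.  -0. ] 85.42904274560038 [ 0.2  0.4 -0.4]
top [424.4 -45.  931.5] 382.719452242879
pad 0.4 [382.5 245.2] [ 522.7 -278.7   67.4]
pad 0.35 [348.4 255.3] [ 499.3 -200.3   70.5]
mount 0.87 [346.1 255.9] [ 497.9 -195.    71.1]
mount 0.73 [159.6 281.8] [439.  220.5  71.9]
needle 0.64 [341.1 186.7] [ 625.3 -167.9  192.1]
mark 0.44 [350.4 182.5] [ 688.4 -223.4    0.5]
side [ 322.9 -726.8  794.3] 517.667647135551
pad 0.55 [301.1 344.5] [ 529.9 -288.6   67.4]
mount 0.78 [271.5 334.3] [ 491.6 -251.1   61.2]
mount 0.64 [190.  189.1] [439.2 156.8  66.6]
needle 0.84 [334.6 231. ] [ 626.4 -175.   191.3]
mark 0.75 [190.8 270.1] [397.5 -27.8  13.7]
mark 0.67 [339.7 236.4] [726.7 -18.3  -0.5]
```

View pics/top0.png

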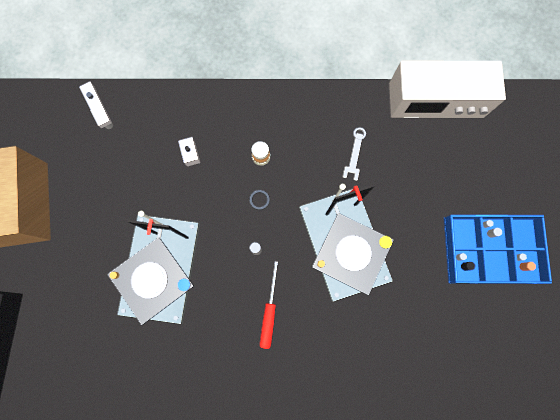

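View pics/side0.png

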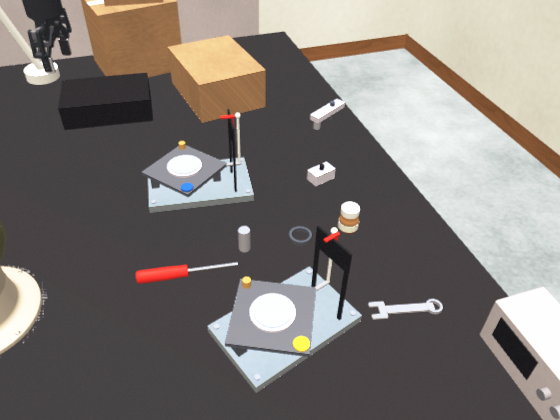

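```bash
cat >> h.py <<'E'
def blobs(p,kind,box):
    h=cv2.cvtColor(p['color'],cv2.COLOR_RGB2HSV); H,S,V=[h[...,i].astype(int) for i in range(3)]
    m={'yellow':(H>24)&(H<36)&(S>170)&(V>150),'red':((H<6)|(H>174))&(S>150)&(V>100),
       'white':(S<60)&(V>150)}[kind].astype(np.uint8)
    k=np.zeros_like(m); l,t,r,b=box; k[t:b,l:r]=m[t:b,l:r]
    n,_,st,c=cv2.connectedComponentsWithStats(k)
    return [(c[i],st[i]) for i in range(1,n) if st[i][4]>5]
def tri(p,a,q,b):
    o1,d1=ray(p,a);o2,d2=ray(q,b); A=np.stack([d1,-d2],1); s=np.linalg.lstsq(A,o2-o1,rcond=None)[0]
    x,y=o1+s[0]*d1,o2+s[1]*d2; return (x+y)/2,np.linalg.norm(x-y)
E
python3 - <<'E'
from h import *
np.set_printoptions(precision=1,suppress=True)
t=manip.get_image('top'); s=manip.get_image('side')
for k,bt,bs in [('yellow',(365,220,410,265),(280,320,325,365)),('red',(340,175,385,215),(305,215,360,260)),('white',(330,175,352,200),(322,220,345,240))]:
    for n,p,b in (('top',t,bt),('side',s,bs)):
        for c,st in blobs(p,k,b): print(k,n,c,st,at_z(p,c,{'yellow':68,'red':193,'white':188}[k]),at_depth(p,c))
# plate centre (mirror)
for n,p,b in (('top',t,(325,225,380,280)),('side',s,(235,285,310,335))):
    for c,st in blobs(p,'white',b):
        if st[4]>200: print('mirror',n,c,st,at_depth(p,c))
im=[cv2.resize(t['color'][170:310,290:410],None,fx=4,fy=4,interpolation=2)[:560],cv2.resize(s['color'][210:310,290:370],None,fx=4,fy=4)]
im[1]=cv2.copyMakeBorder(im[1],0,im[0].shape[0]-im[1].shape[0],0,0,0)
cv2.imwrite('pics/crop.png',np.hstack(im)[:,:,::-1])
print(R.from_quat(np.roll(manip.get_obs()['tool_rot'],-1)).as_matrix())
E
```

```text
yellow side [300.1 348.6] [294 346  15   5  21] [ 525.5 -295.6   68. ] [ 525.6 -295.4   67.8]
red top [357.3 192.7] [351 186  12  15  73] [ 613.  -199.5  193. ] [ 609.6 -196.7  206.2]
red side [331.4 237. ] [323 231  17  12  95] [ 614.8 -188.   193. ] [ 608.3 -200.   206.4]
white top [344.5 176. ] [343 175   4   3  12] [ 648.7 -176.   188. ] [ 703.1 -207.7    7.9]
white top [340.2 191.4] [330 183  22  17 105] [ 616.8 -166.6  188. ] [ 623.7 -171.   161.4]
white top [349.  198.7] [346 198   6   2   9] [ 601.9 -183.6  188. ] [ 641.8 -214.8   20.8]
white side [340.9 226.2] [338 221   7  11  43] [ 642.9 -164.5  188. ] [733.6  -5.1  16.2]
white side [333.6 229.6] [331 227   7   6  35] [ 627.9 -168.3  188. ] [ 624.8 -173.9  194. ]
mirror top [351.6 252.4] [ 325  225   55   55 2964] [ 505.8 -207.6   71.4]
mirror side [272.6 309.9] [ 235  285   75   50 3685] [ 506.8 -211.    71. ]
[[-0.9  0.4  0. ]
 [ 0.4  0.9  0. ]
 [ 0.   0.  -1. ]]
```

View pics/crop.png

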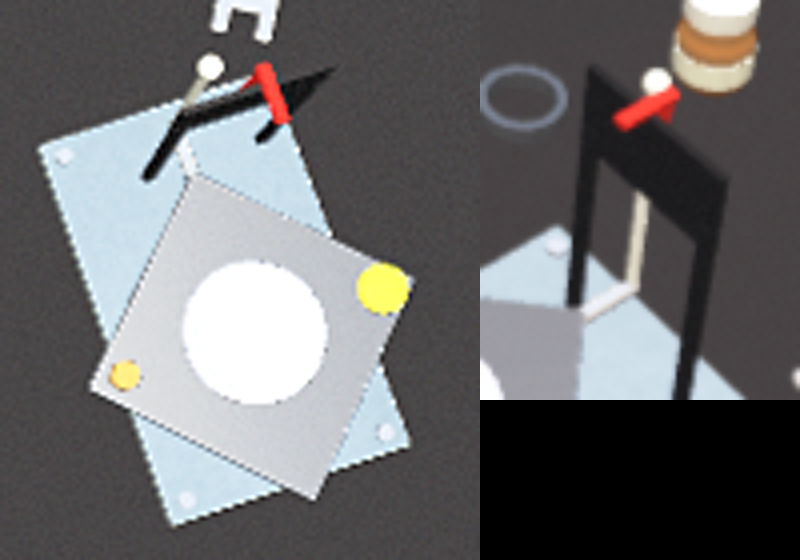

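```bash
cat > fit.py <<'E'
from h import *
from scipy.optimize import least_squares
np.set_printoptions(precision=2,suppress=True)
def px(p,X):
    E=np.linalg.inv(np.array(p['extrinsics'])); c=E[:3,:3]@X+E[:3,3]; return np.array([p['fx']*c[0]/c[2]+p['cx'],p['fy']*c[1]/c[2]+p['cy']])
def W(v,P): c,s=np.cos(v[2]),np.sin(v[2]); return np.array([v[0]+c*P[0]-s*P[1],v[1]+s*P[0]+c*P[1],P[2]])
def own(v,X): c,s=np.cos(v[2]),np.sin(v[2]); d=np.array(X)[:2]-v[:2]; return np.array([c*d[0]+s*d[1],-s*d[0]+c*d[1],X[2]])
if __name__=='__main__':
    t=manip.get_image('top'); s=manip.get_image('side')
    obs=[(t,(342.3,186.8),(128,0,188)),(t,(385.7,242.5),(0,-78,68)),(t,(299.5,206.8),(150,75,20)),(t,(333,301.3),(-90,75,20)),(t,(392.5,281.3),(-90,-75,20)),
     (s,(334,230.5),(128,0,188)),(s,(301.3,343.8),(0,-78,68))]
    f=least_squares(lambda v:np.concatenate([px(p,W(v,P))-u for p,u,P in obs]),[500,-203,.3],x_scale=[1,1,.01])
    v=f.x; print(v,f.fun.reshape(-1,2)); np.save('v.npy',v)
    print('pad',W(v,(0,-78,68)))
    for uv,p in [((356.2,186.2),t),((361.2,200.5),t),((358.3,193),t),((323.5,241),s),((339.2,232.5),s),((331.4,237),s)]:
        X=at_depth(p,uv); print(uv,None if X is None else own(v,X),own(v,at_z(p,uv,193)),own(v,at_z(p,uv,205)))
    T,e=tri(t,(358.3,193),s,(331.4,237)); print('tri',own(v,T),e)
    o=manip.get_obs(); Rm=R.from_quat(np.roll(o['tool_rot'],-1)).as_matrix()
    print(o['tool_pos'],'tool shift to 60mm above pad contact:',Rm.T@(W(v,(0,-79,142))-o['tool_pos']),Rm)
    print('mount x in tool',Rm.T@W(np.r_[0,0,v[2]],(1,0,0)))
E
python3 fit.py
```

```text
[ 505.07 -212.52    0.33] [[ 0.28 -0.04]
 [ 0.14 -0.55]
 [-0.22 -0.72]
 [-0.05  0.34]
 [ 0.55 -0.34]
 [-0.44  0.53]
 [-0.56 -0.62]]
pad [ 530.05 -286.41   68.  ]
(356.2, 186.2) [116.76 -20.86 207.01] [119.46 -24.84 193.  ] [117.15 -21.43 205.  ]
(361.2, 200.5) [105.29 -54.36  85.17] [ 88.97 -23.93 193.  ] [ 87.16 -20.54 205.  ]
(358.3, 193) [102.51 -19.69 207.86] [105.09 -23.88 193.  ] [103.01 -20.49 205.  ]
(323.5, 241) [ 89.26 -16.8  201.24] [ 95.19 -11.08 193.  ] [ 86.56 -19.42 205.  ]
(339.2, 232.5) [279.49 122.5   -0.44] [129.37 -11.7  193.  ] [120.06 -20.02 205.  ]
(331.4, 237) [102.69 -20.33 205.2 ] [111.8  -11.87 193.  ] [102.84 -20.19 205.  ]
tri [102.85 -20.36 205.18] 0.28923937868932803
[216.85 478.11 245.28] tool shift to 60mm above pad contact: [-601.7  -567.61  103.32] [[-0.91  0.41 -0.  ]
 [ 0.41  0.91 -0.  ]
 [-0.   -0.   -1.  ]]
mount x in tool [-0.73  0.68 -0.  ]
```

>>> carry_out(targets="-4.3 -4.05 -2 0 0 0.08; -8.6 -8.1 -2 0 0 0.16; -12.9 -12.15 -2 0 0 0.24; -17.2 -16.2 -2 0 0 0.32; -21.5 -20.25 -2 0 0 0.40; -25.8 -24.3 -2 0 0 0.48; -30.1 -28.35 -2 0 0 0.56; -34.4 -32.4 -2 0 0 0.64; -38.7 -36.45 -2 0 0 0.72; -43 -40.5 -2 0 0 0.82", grip=0, squeeze=20)

```text
time_s: 1.95
tool_pos: [441.6, -70.4, 265.5]
tool_rot: [0.0, 0.585, 0.811, 0.0]
force: [0.0, -0.2, 1.1]
grip_width: 0.2
gripper_force: 0.0
```

```bash
cat > go.py <<'E'
from fit import *
import sys
o=manip.get_obs(); v=np.load('v.npy'); Rm=R.from_quat(np.roll(o['tool_rot'],-1)).as_matrix()
print(o['time_s'],o['tool_pos'],o['qpos'],o['force'],o['grip_width'])
for z in (142,88,82): print(z,Rm.T@(W(v,(0,-79,z))-o['tool_pos']))
print('mount x in tool',Rm.T@W(np.r_[0,0,v[2]],(1,0,0)))
E
python3 go.py
python3 - <<'E'
from fit import *
v=np.load('v.npy')
for c in ('top','side'):
    p=manip.get_image(c)
    for r in manip.mark_of(p,'mark'): print(c,r['p'],np.array(r['xy']),own(v,at_z(p,r['xy'],187)))
    for y in (-17.75,-20.3): print(px(p,W(v,(128,y,187))))
E
```

```text
1.95 [441.61 -70.38 265.53] [-0.42  0.12  1.68  0.    1.34 -0.74] [ 0.04 -0.17  1.14] 0.15768397907221082
142 [-233.86   15.59  123.63]
88 [-233.84   15.55  177.63]
82 [-233.84   15.55  183.63]
mount x in tool [0. 1. 0.]
top 0.45 [350.2 186.6] [123.67 -14.84 187.  ]
[350.81 184.17]
[352.   183.78]
side 0.6 [339.9 236.9] [127.85 -15.94 187.  ]
[340.71 237.48]
[341.76 238.36]
```

>>> carry_out(targets="-5.85 0.4 0 0 0 0; -11.7 0.8 0 0 0 0; -17.5 1.2 0 0 0 0; -23.4 1.55 3 0 0 0; -23.4 1.55 8 0 0 0; -23.4 1.55 12.3 0 0 0; -23.4 1.55 15 0 0 0; -23.4 1.55 16.5 0 0 0; -23.4 1.55 16.5 0 0 0; -23.4 1.55 16.5 0 0 0")

```text
time_s: 3.4
tool_pos: [531.2, -285.2, 101.7]
tool_rot: [0.001, 0.583, 0.812, -0.0]
force: [-0.5, -0.4, -0.3]
grip_width: -0.0
gripper_force: 0.0
```

```bash
python3 go.py
cat > see.py <<'E'
from fit import *
import sys
v=np.load('v.npy'); o=manip.get_obs(); t=manip.get_image('top'); s=manip.get_image('side'); n=sys.argv[1]
P={}
for k,p in (('top',t),('side',s)):
    for r in manip.mark_of(p,'needle')[:2]: print(k,r['p'],np.array(r['xy']),own(v,at_z(p,r['xy'],187)))
    # white ball centroid near the arc of the tip
    u=np.array([px(p,W(v,(128,-130*np.sin(a),58+130*np.cos(a)))) for a in (0,.28)]).astype(int)
    b=(min(u[:,0])-7,min(u[:,1])-7,max(u[:,0])+8,max(u[:,1])+8)
    for c,st in blobs(p,'white',b): print('  white',k,c,st[2:],own(v,at_z(p,c,187)))
print(o['time_s'],o['tool_pos'],o['force'])
a=cv2.resize(t['color'][170:270,320:420],None,fx=4,fy=4,interpolation=2); b=cv2.resize(s['color'][210:310,290:390],None,fx=4,fy=4,interpolation=2)
if len(sys.argv)>2: b=cv2.resize(s['color'][210:370,250:410],(400,400),interpolation=2)
cv2.imwrite('pics/'+n+'.png',np.hstack([a,b])[:,:,::-1])
E
python3 see.py near wide
```

```text
3.4 [ 531.22 -285.17  101.72] [-0.69  0.62  1.42  0.    1.1  -1.01] [-0.52 -0.39 -0.31] -0.031655977125138075
142 [ -1.88  -1.45 -40.27]
88 [-1.78 -1.52 13.73]
82 [-1.77 -1.53 19.73]
mount x in tool [0. 1. 0.]
top 0.64 [343.3 186.1] [129.04  -2.09 187.  ]
  white top [344.62 175.38] [ 4  4 13] [149.15 -12.32 187.  ]
  white top [355.82 176.59] [ 5  6 22] [139.6  -32.84 187.  ]
  white top [342.28 186.41] [ 6  6 29] [129.08   0.09 187.  ]
  white top [345.68 191.79] [12  4 19] [116.48  -2.54 187.  ]
  white side [329.36 231.93] [ 10  19 130] [121.62   3.3  187.  ]
  white side [338.91 230.78] [ 7 11 23] [136.45  -4.2  187.  ]
  white side [349.22 229.15] [11  7 59] [153.21 -11.65 187.  ]
  white side [336.6 239.1] [ 4  5 10] [119.92 -16.49 187.  ]
  white side [338.46 245.88] [ 5 11 24] [111.8  -29.84 187.  ]
3.4 [ 531.22 -285.17  101.72] [-0.52 -0.39 -0.31]
```

View pics/near.png

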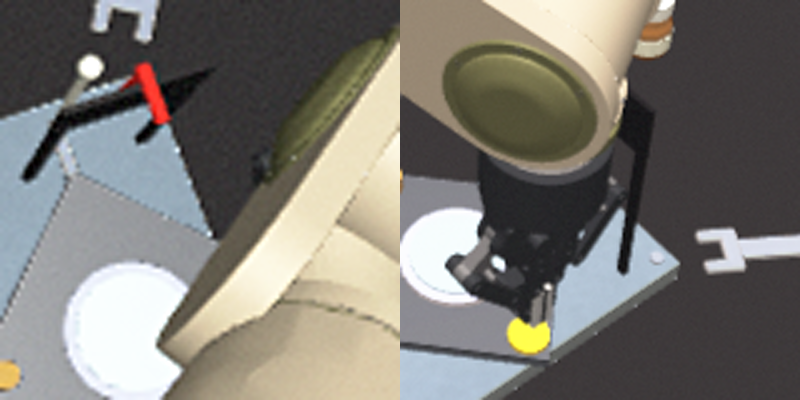

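>>> carry_out(targets="-0.15 -0.15 0.6 0 0 0; -0.15 -0.15 1.1 0 0 0; -0.15 -0.15 1.5 0 0 0; -0.15 -0.15 1.5 0 0 0; -0.15 -0.15 1.5 0 0 0")

```text
time_s: 4.22
tool_pos: [529.7, -287.1, 85.4]
tool_rot: [0.0, 0.583, 0.812, -0.0]
force: [-0.4, 0.3, -0.4]
grip_width: -0.2
gripper_force: 0.0
```

```bash
python3 go.py; python3 see.py n2 wide|grep -v side
```

```text
4.225 [ 529.72 -287.06   85.39] [-0.69  0.64  1.44 -0.    1.07 -1.02] [-0.37  0.32 -0.41] -0.20769405646969796
142 [ -0.5    0.52 -56.61]
88 [-0.49  0.52 -2.61]
82 [-0.49  0.52  3.39]
mount x in tool [0. 1. 0.]
top 0.77 [338.8 183.7] [136.59   4.76 187.  ]
  white top [344.62 175.38] [ 4  4 13] [149.15 -12.32 187.  ]
  white top [355.9  176.57] [ 5  6 21] [139.59 -33.02 187.  ]
  white top [342.28 186.41] [ 6  6 29] [129.08   0.09 187.  ]
  white top [345.65 191.75] [12  4 20] [116.58  -2.5  187.  ]
4.225 [ 529.72 -287.06   85.39] [-0.37  0.32 -0.41]
```

>>> carry_out(targets="0 0 0.2 0 0 0; 0 0 0.35 0 0 0; 0 0 0.5 0 0 0; 0 0 0.65 0 0 0; 0 0 0.8 0 0 0; 0 0 0.8 0 0 0")

```text
time_s: 5.18
tool_pos: [529.8, -287.4, 77.7]
tool_rot: [0.001, 0.583, 0.812, -0.0]
force: [-1.8, -0.5, 5.9]
grip_width: -0.1
gripper_force: 2.9
```

```bash
python3 see.py n3 wide|grep -v side
```

```text
top 0.58 [346.1 184.2] [130.95  -8.78 187.  ]
  white top [344.62 175.38] [ 4  4 13] [149.15 -12.32 187.  ]
  white top [355.9  176.57] [ 5  6 21] [139.59 -33.02 187.  ]
  white top [345.67 185.22] [ 6  6 27] [129.24  -7.22 187.  ]
  white top [344.92 191.5 ] [13  5 26] [117.53  -1.3  187.  ]
5.175 [ 529.81 -287.39   77.67] [-1.76 -0.5   5.86]
```

>>> carry_out(targets="0 0 0.15 0 0 0; 0 0 0.3 0 0 0; 0 0 0.4 0 0 0; 0 0 0.45 0 0 0; 0 0 0.5 0 0 0; 0 0 0.5 0 0 0")

```text
time_s: 6.12
tool_pos: [529.9, -287.6, 73.0]
tool_rot: [0.001, 0.583, 0.812, -0.0]
force: [-1.6, -0.8, 8.0]
grip_width: 0.3
gripper_force: 3.7
```

```bash
python3 see.py n4 wide|grep -v side
```

```text
top 0.71 [350.5 183.7] [129.12 -17.51 187.  ]
  white top [344.62 175.38] [ 4  4 13] [149.15 -12.32 187.  ]
  white top [355.9  176.57] [ 5  6 21] [139.59 -33.02 187.  ]
  white top [347.08 187.83] [13 12 60] [123.26  -8.03 187.  ]
6.125 [ 529.9  -287.61   73.02] [-1.64 -0.79  8.02]
```

View pics/n4.png

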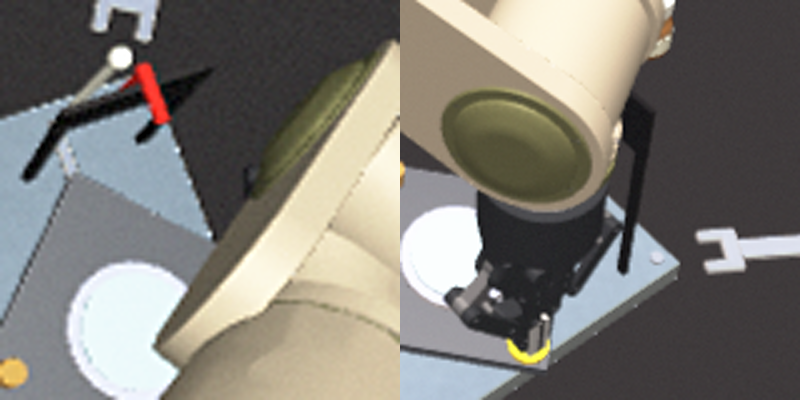

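Run:
```python
from fit import *
v=np.load('v.npy'); t=manip.get_image('top')
c=t['color'].astype(int); m=(c[...,0]>90)&(c[...,1]<90)&(c[...,2]<90)&(c[...,0]>c[...,1]*1.8)
ys,xs=np.nonzero(m[180:205,345:368]); 
for y in range(184,203):
    print(y,[x+345 for x in xs[ys+180==y]])
for uv in [(350.8,192.3),(351.5,191.5),(352.2,191),(353,190.5)]:
    o,d=ray(t,uv); oo=own(v,o); dd=own(v,o+d)-oo
    for X in (107,113):
        q=oo+dd*(X-oo[0])/dd[0]; print(uv,q,np.arctan(-q[1]/(q[2]-58)))
```

```text
184 []
185 [np.int64(356)]
186 [np.int64(354), np.int64(355), np.int64(356), np.int64(357)]
187 [np.int64(353), np.int64(354), np.int64(355), np.int64(356), np.int64(357)]
188 [np.int64(353), np.int64(354), np.int64(355), np.int64(356), np.int64(357), np.int64(358)]
189 [np.int64(353), np.int64(354), np.int64(355), np.int64(356), np.int64(357), np.int64(358)]
190 [np.int64(352), np.int64(353), np.int64(354), np.int64(355), np.int64(356), np.int64(357), np.int64(358)]
191 [np.int64(351), np.int64(355), np.int64(356), np.int64(357), np.int64(358), np.int64(359)]
192 [np.int64(350), np.int64(355), np.int64(356), np.int64(357), np.int64(358), np.int64(359)]
193 [np.int64(356), np.int64(357), np.int64(358), np.int64(359)]
194 [np.int64(356), np.int64(357), np.int64(358), np.int64(359), np.int64(360)]
195 [np.int64(357), np.int64(358), np.int64(359), np.int64(360)]
196 [np.int64(358), np.int64(359), np.int64(360), np.int64(361)]
197 [np.int64(358), np.int64(359), np.int64(360), np.int64(361)]
198 [np.int64(358), np.int64(359), np.int64(360), np.int64(361)]
199 [np.int64(358), np.int64(359), np.int64(360), np.int64(361), np.int64(362)]
200 [np.int64(358), np.int64(359), np.int64(360), np.int64(361)]
201 []
202 []
(350.8, 192.3) [107.    -4.24 215.9 ] 0.026872386724320994
(350.8, 192.3) [113.   -12.97 182.83] 0.10353061818112655
(351.5, 191.5) [107.    -4.53 221.69] 0.027682921346477662
(351.5, 191.5) [113.   -13.27 188.88] 0.10105534206028038
(352.2, 191) [107.    -5.41 224.4 ] 0.032528008058222785
(352.2, 191) [113.   -14.19 191.71] 0.10575650628770351
(353, 190.5) [107.    -6.56 226.76] 0.03884169270552296
(353, 190.5) [113.   -15.39 194.18] 0.1125352524524953
```

>>> carry_out(targets="0 0 0.07 0 0 0; 0 0 0.07 0 0 0; 0 0 0.07 0 0 0; 0 0 0.07 0 0 0; 0 0 0.07 0 0 0; 0 0 0.07 0 0 0; 0 0 0.07 0 0 0; 0 0 0.07 0 0 0; 0 0 0.07 0 0 0; 0 0 0.07 0 0 0")

```text
time_s: 7.62
tool_pos: [529.9, -287.6, 72.4]
tool_rot: [0.001, 0.583, 0.812, -0.0]
force: [-2.1, -0.6, 7.6]
grip_width: 0.0
gripper_force: 3.8
```

```bash
python3 see.py n5 wide|grep -v side
```

```text
top 0.91 [352.  183.1] [129.33 -20.8  187.  ]
  white top [344.62 175.38] [ 4  4 13] [149.15 -12.32 187.  ]
  white top [355.9  176.57] [ 5  6 21] [139.59 -33.02 187.  ]
  white top [347.25 187.92] [14 12 63] [122.98  -8.29 187.  ]
7.625 [ 529.92 -287.63   72.41] [-2.06 -0.63  7.63]
```

View pics/n5.png

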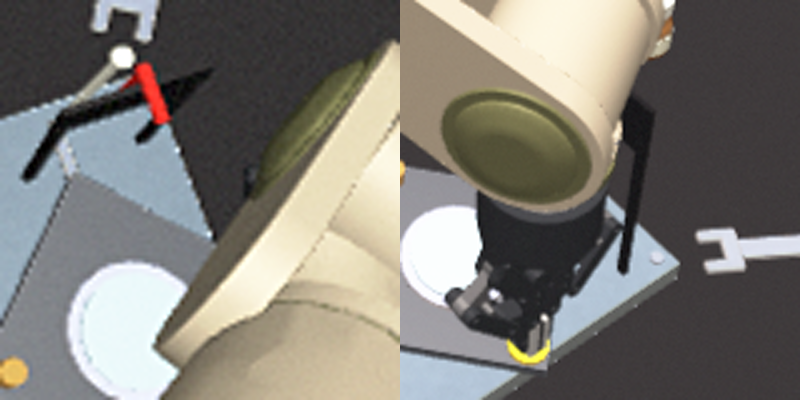

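>>> carry_out(targets="0 0 0.06 0 0 0; 0 0 0.06 0 0 0; 0 0 0.06 0 0 0; 0 0 0.06 0 0 0; 0 0 0.06 0 0 0; 0 0 0.06 0 0 0; 0 0 0.06 0 0 0; 0 0 0.06 0 0 0")

```text
time_s: 8.82
tool_pos: [529.9, -287.6, 71.8]
tool_rot: [0.001, 0.583, 0.812, -0.0]
force: [-1.4, -1.4, 7.5]
grip_width: 0.2
gripper_force: 3.9
```

>>> carry_out(targets="0 0 -0.3 0 0 0; 0 0 -0.6 0 0 0; 0 0 -0.9 0 0 0; 0 0 -1.2 0 0 0; 0 0 -1.6 0 0 0; 0 0 -3 0 0 0; 0 0 -6 0 0 0; 0 0 -10 0 0 0; 0 0 -14 0 0 0; 0 0 -14 0 0 0")

```text
time_s: 10.07
tool_pos: [530.6, -287.7, 215.0]
tool_rot: [0.003, 0.583, 0.812, -0.0]
force: [-0.1, -0.4, -0.6]
grip_width: 0.0
gripper_force: 0.0
```

```bash
python3 see.py n6 wide
python3 - <<'E'
from h import *
a=manip.get_image('side')['color']; cv2.imwrite('pics/end.png',a[:,:,::-1])
E
```

```text
top 0.58 [339.7 182.8] [137.77   2.4  187.  ]
  white top [344.62 175.38] [ 4  4 13] [149.15 -12.32 187.  ]
  white top [355.82 176.59] [ 5  6 22] [139.6  -32.84 187.  ]
  white top [342.28 186.41] [ 6  6 29] [129.08   0.09 187.  ]
  white top [346.   191.64] [13  5 22] [116.58  -3.24 187.  ]
  white side [347.9  228.82] [13  8 72] [151.97  -9.73 187.  ]
10.075 [ 530.59 -287.68  214.98] [-0.13 -0.38 -0.57]
```

View pics/n6.png

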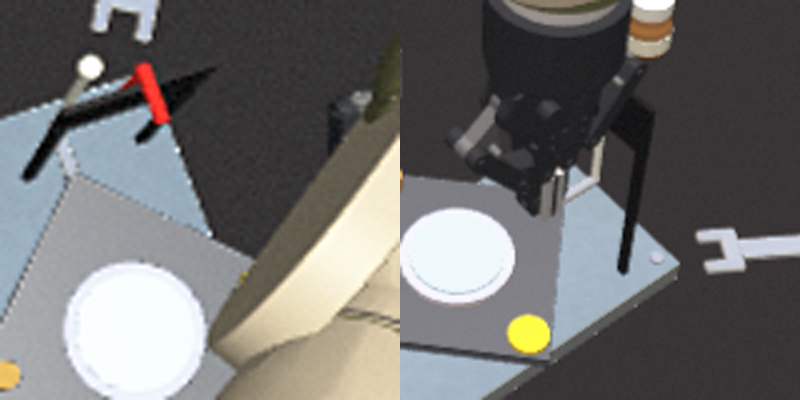

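The picture shows the plate level again: the ball is back at (342.3, 186.4), the same pixel as before the press. The mount has not shifted and the gripper is clear of it.

```bash
python3 -c "
from station import manip
print(manip.hand_in())"
```

```text
the job is handed in; nothing more can be done
None
```

I pressed the yellow pad until the needle stood about at the red mark (within 1–3 mm by my camera estimate) and held it there for about 2 s at roughly 8 N. I then let go and the plate sprang back level, the mount did not shift, and the job is handed in, though the hand-in returned no verdict.

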